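Push a reagent cassette home with a touch scanner and read its sloping label

TASK

Pick up the touch scanner and, with its nose square on the middle of the sloping barcode label of the tall cassette, push that cassette in until it is fully home against its stop. Keep the nose pressed on the label there, square, centred and steady, gently but firmly enough that the sprung nose gives (about 8 N), for 2 seconds. Then lay the scanner flat in the middle of its mat and let go, leaving the short cassettes and everything else undisturbed and touching the cassettes with the scanner only.

Things in the scene. Friction and masses are not known exactly. Their poses are not given: they have to be found in the camera images.
- scanner: Touch barcode scanner, a straight grey bar lying on the mat, loose, about 0.2 kg. x runs along the bar to the nose, z is up as it lies, origin on the underside. Handle 30 mm wide (y), 32 mm high, x = -80 to 42 mm; black head 44 mm wide, x = 40 to 60 mm; then the sprung nose, 40 mm wide, 22 mm high, with a flat front.
- window (a point): Centre of the flat front of the scanner's nose: on the scanner's x = 80, y = 0, z = 16 mm while the nose is out. Moves back with the nose.
- grip (a point): Good place to hold the scanner: on its handle at x = -15, y = 0, z = 24 mm of the scanner, near its centre of mass; the sides there are flat, parallel and 30 mm apart.
- nose (a joint): Travel of the sprung nose into the scanner along the scanner's -x: 0 out, 0.006 m fully in. Spring of 4 N per mm (8 N at 2 mm).
- mat: Fixed blue bench mat of the scanner, 240 (x) x 140 (y) x 5 mm; origin at the centre of its underside, on the table.
- bay: Fixed grey loading bay, 220 (x) x 212 (y) mm, floor 10 mm thick, back wall 60 mm high at its +x end; three lanes along its x, 66 mm apart, with 14 mm high ridges between. Origin at the centre of its underside. Cassettes slide home along the bay's +x; each lane's stop is set differently, so the back wall does not show where.
- tall_case: Tall white cassette, 120 mm deep (x), 46 mm wide, 125 mm tall, standing on the bay's floor, its top 135 mm above the table (the short ones 95 mm). Its lane varies. Origin at the centre of its underside. The upper 60 mm of its front slopes back. It slides along its own x (home) on about 2 N and stays where left; a firm stop inside, out of sight, ends its travel after 28 to 50 mm.
- tall_label: Barcode label of the tall cassette, 38 mm wide (y), 44 mm up the slope, in the middle of the sloping face, 105 mm above the table. Origin at its centre on the face; z is the face's outward normal (to the robot's side, 30 degrees up from level), y level, x up the slope. Square: the scanner's x against this z, nose pointing 30 degrees down.
- short_a_label: The like label of a short cassette, its centre 65 mm above the table; moves with that cassette. Leave alone.
- short_b_label: The like label of the other short cassette, its centre 65 mm above the table. Leave alone.
- short_a_case: A short white cassette, 120 x 46 mm, 85 mm tall, on a like slide; origin at the centre of its underside, on the bay's floor. Leave alone.
- short_b_case: The other short white cassette, the same. Leave alone.
- tube_rack: Sample tube rack, black foot with orange-capped tubes, 140 x 96 x 88 mm, loose; origin centre of underside. Bystander.
- wash_bottle: White plastic bottle, 60 mm across, 150 mm tall, loose; origin centre of underside. Bystander.
- beaker: Small open glass beaker, 52 mm across, 55 mm tall, loose; origin centre of underside. Bystander.
- timer: Flat white bench timer, 60 x 45 x 18 mm, loose; origin centre of underside. Bystander.
- tip_box: Open yellow pipette-tip box, 110 x 80 x 50 mm, loose; origin centre of underside. Bystander.
- specimen_jar: Small capped jar, 44 mm across, 50 mm tall, loose; origin centre of underside. Bystander.
- marker: Black marker pen, 125 x 13 x 13 mm, loose; origin centre of underside. Bystander.
There are look-alikes about, which are no part of the job. What is meant by the scanner is not red, and is the larger of those in its own colour.

How it is judged (in metres and radians):
On the way, in this order (a step that is already met when the one before it is completed fails the run):
1. the scanner's nose presses on the tall cassette while it still stands out (contact force between scanner and tall_case above 0.5 N and distance of tall_label from where it was at the start of the episode below 0.015 m), for 0.05 s.
2. with the tall cassette pushed in 26 mm or more, against its stop, the nose stays on its label 1.5 s: pressed in 1 to 3 mm (4 to 12 N), square within 9 degrees, centred within 10 mm, steady (distance of tall_label from where it was at the start of the episode above 0.026 m and value of joint nose between 0.001 and 0.003 m and contact force between scanner and tall_case above 1 N and angle between the x axis of scanner and the z axis of tall_label, either way round below 0.157 rad and x of window in the frame of tall_label between -0.01 and 0.01 m and y of window in the frame of tall_label between -0.01 and 0.01 m and linear speed of scanner below 0.02 m/s), for 1.5 s.
At the end, for the whole second after the job is handed in: The tall cassette is left home (at least 26 mm further in than it started), and the scanner lies flat and right way up at rest on its mat, released, its origin within 50 mm along and 45 mm across of the mat's centre (distance of tall_label from where it was at the start of the episode above 0.026 m and x of scanner in the frame of mat between -0.05 and 0.05 m and y of scanner in the frame of mat between -0.045 and 0.045 m and z of scanner in the frame of mat below 0.009 m and angle between scanner's own z axis and vertical below 0.1 rad and linear speed of scanner below 0.02 m/s and contact force between the fingers and scanner below 0.1 N); the robot touches nothing.
It fails at once if the scanner presses the tall cassette with more than 22 N (contact force between scanner and tall_case above 22 N).
It fails at once if the gripper or arm touches a cassette (over 1 N) (contact force between any of the fingers, the arm and tall_case above 1 N or contact force between any of the fingers, the arm and short_a_case above 1 N or contact force between any of the fingers, the arm and short_b_case above 1 N).
It fails at once if a short cassette is shifted more than 5 mm (distance of any of short_a_label, short_b_label from where it was at the start of the episode above 0.005 m).
It fails at once if a bystander is shifted more than 20 mm (distance of any of tube_rack, wash_bottle, beaker, timer, tip_box, specimen_jar, marker from where it was at the start of the episode above 0.02 m).
It also fails if it takes over 58 s, if anything falls off the work surface, if the arm or the gripper's body presses on something with over 40 N, if the wrist force passes 120 N, or if a joint passes its speed limit or range.

ROBOT

A 6-joint arm with a two-finger parallel gripper is mounted at the origin on the work surface. World frame = base frame: x ahead of the robot, y to its left, z up, the work surface at z = 0. Lengths are in mm, angles in rad, forces in N, time in s.
With the tool pointing down it reaches from about 275 to 1000 mm from the base axis. Payload 8.4 kg.
Tool frame: the origin (TCP) lies between the finger pads; the fingertips stand 17 mm ahead of it and the grasp point (between the pads) lies 2 mm behind it; z points along the fingers, y is the line along which they close (so a half turn about z gives the same grasp; the last joint's range is limited). The gripper opens to 85 mm and grips with 20 to 120 N. Pads are 22 mm wide; open, the fingers measure 114 mm over their backs; the gripper's body (76 mm by 85 mm) begins 54 mm behind the grasp point. The pads swing forward as they close: fully open they stand 13 mm farther back than shut.
Start: joints at [-1.132, 0.353, 1.633, -0, 1.155, -0.002], TCP at [266.663, -565.26, 248.281] pointing down, gripper open.
Joint ranges: [-2.63, 2.63], [-0.92, 2.1], [0.06, 2.66], [-1.3, 4.44], [0, 2.69], [-3.02, 3.02]. Speed limits (rad/s): [2.22, 2.22, 2.79, 3.14, 3.14, 3.14].

INTERFACE

Orientations are given as [roll, pitch, yaw] about the fixed x, y, z axes, in that order (R = Rz(yaw) Ry(pitch) Rx(roll)).
In Python, from rig import sense, grab_frame, sign_off gives the robot as it stands. The module is installed in compiled form; this text tells all that it offers.
- The arm moves only by the tool send_rows, never from a script. Its argument "moves" is a list that holds one entry, the list of rows, each a list of 7 numbers: the shift along the world's x, y, z in m, then the turn, a rotation vector about the world's x, y, z in rad, then the opening, from -1 (shut) to 1 (fully open). In form: [[[dx, dy, dz, rx, ry, rz, jaw], ...]]. A call has 1 to 10 rows; each row shifts and turns the commanded pose from where the row before left it; what a row does not reach is not made up. A row lasts 1/10 s, in which the tool goes at most 50 mm and 8.59 degrees, less where a joint would pass 70% of its speed; a pose out of reach is approached as far as the arm can. A call with a gripper value outside its range is refused whole. The fingers move at their own pace and stop on an object; "grip_force" is the grip in N (left out, the last holds). Time passes only in rows, so rows that do not move let the fingers close. It gives the time, the measured TCP pose, the force, the opening and the grip force at its end, in the units of the state.
- sense(): the state, without advancing time (a new reading comes with each control period).
- grab_frame(name): name is "side" or "top"; returns a dict with "img" (400x640x3 uint8, red, green, blue), "mtx" (3x3 intrinsics, pixels), "rvec" (rotation vector, rad) and "tvec" (3), from world to camera coordinates, as OpenCV has them. Camera axes: x right, y down, z forward; pixel columns grow to the right and rows downward; lengths in mm; the calibration is good to about 2 mm. A picture is of the moment at which its call begins. There is no depth.
- sign_off(): hands the job in; it is judged then, once.
The state is a dict: "clock": time; "qpos": joint angles; "qvel": joint speeds; "joint_efforts": joint torques, N m; "eef_pos": TCP position; "tcp_rot": TCP orientation; "contact_force": force on the tool from outside, world axes, zero at the start; "wrist_torque": the same for the moment, N m; "opening": opening from 0.0 (shut) to 1.0 (fully open); "grasp_force": force on a finger pad.
Only numpy, scipy, OpenCV 4.12 (cv2) and the standard library are available. Lean on these libraries where they do the work, as an engineer would, in place of code of your own. Each camera call takes 0.05 s, during which the arm holds its last target. There are 200 camera calls.

## Working session

There is one attempt and no reset: what is moved stays moved. The work goes in short steps, Python scripts to look and compute and a tool call to move; the robot and the scene stay as the last step left them, time stands still between calls to the robot, and variables do not carry over. Pictures are saved under pics/ and viewed, at most 10 in all, crops included, and the job is handed in when it is done.

Besides the shell and the picture viewer there is one more tool, called after "Call:" as a command line: name --argument value ..., lists and objects as JSON in quotes. send_rows: Moves the arm, as the interface text tells. Its arguments: {"type":"object","properties":{"moves":{"type":"array"},"grip_force":{"type":"number"}},"required":["moves"]}

```bash
mkdir -p pics; cat > h.py <<'E'
import numpy as np, cv2
from rig import sense, grab_frame, sign_off
def cam(f):
    R=cv2.Rodrigues(np.array(f['rvec'],float))[0]; t=np.array(f['tvec'],float).ravel(); return np.array(f['mtx'],float),R,t
def ray(f,p):
    K,R,t=cam(f); d=R.T@np.linalg.inv(K)@np.array([p[0],p[1],1.]); return -R.T@t, d/np.linalg.norm(d)
def onz(f,p,z):
    c,d=ray(f,p); return c+d*(z-c[2])/d[2]
def tri(f,p,g,q):
    c,d=ray(f,p); e,h=ray(g,q); s=np.linalg.lstsq(np.c_[d,-h],e-c,rcond=None)[0]
    a=c+d*s[0]; b=e+h*s[1]; return (a+b)/2, np.linalg.norm(a-b)
def proj(f,P):
    return cv2.projectPoints(np.atleast_2d(np.array(P,float)),np.array(f['rvec'],float),np.array(f['tvec'],float),np.array(f['mtx'],float),None)[0].reshape(-1,2)
def load(n):
    return np.load(f'pics/{n}.npy',allow_pickle=True).item()
def snap(n,tag):
    f=grab_frame(n); np.save(f'pics/{tag}.npy',f); cv2.imwrite(f'pics/{tag}.png',f['img'][:,:,::-1]); return f
E
python3 - <<'E'
from h import *
for n in('top','side'):
    f=snap(n,n+'0'); print(n,ray(f,(320,200)))
print(sense())
E
```

```text
top (array([ 353.61113831,  -85.59172739, 1131.36207669]), array([ 0.10942072,  0.03014575, -0.99353829]))
side (array([  191.04008724, -1055.07787436,   819.46350959]), array([ 0.2390112 ,  0.78827302, -0.56700907]))
{'clock': 0.1, 'qpos': array([-1.13240685e+00,  3.53588790e-01,  1.63407418e+00, -1.75366559e-05,
        1.15519696e+00, -2.39684100e-03]), 'qvel': array([ 0.00060806, -0.00174324, -0.00194255,  0.00217148,  0.00349931,
        0.00040538]), 'joint_efforts': array([ 7.81832878e-04, -6.06353974e+01, -3.42818427e+01,  8.40948610e-05,
        3.95220224e-03, -1.05312128e-05]), 'eef_pos': array([ 266.47800934, -564.88673633,  247.62438949]), 'tcp_rot': array([-3.14032535e+00,  1.29973726e-05,  4.40793420e-01]), 'contact_force': array([-0.716839  ,  0.23293806, -0.0192276 ]), 'wrist_torque': array([0.01735021, 0.02442795, 0.00507276]), 'grasp_force': 0.0, 'opening': 0.9967134177055288}
```

View pics/top0.png

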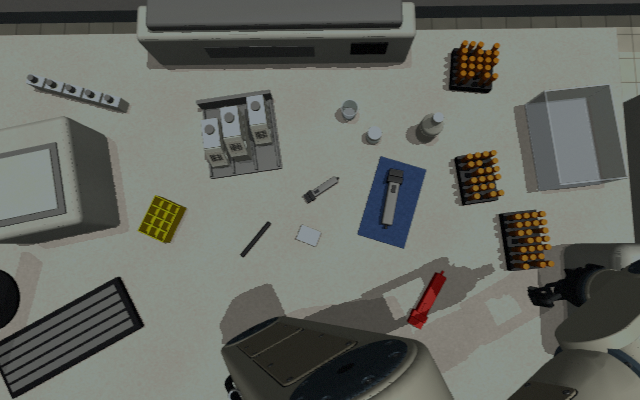

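View pics/side0.png

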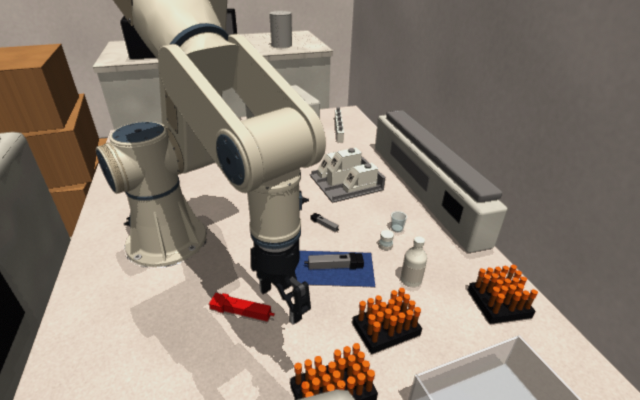

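Candidates for the scanner in the top view are the grey bar on the mat at (393,198), the small grey bar at (321,189) and the red bar at (427,300). I choose the larger grey one on the mat. The bay is at (240,135) in the top view and (347,175) in the side view. I'll check both with close crops.

```bash
python3 - <<'E'
from h import *
t=load('top0')['img'][:,:,::-1]; s=load('side0')['img'][:,:,::-1]
R=lambda im,x,y,w,h,k:cv2.resize(im[y:y+h,x:x+w],None,fx=k,fy=k,interpolation=cv2.INTER_CUBIC)
cv2.imwrite('pics/c1.png',np.hstack([R(t,190,85,100,100,4),R(t,350,150,100,100,4)]))
cv2.imwrite('pics/c2.png',np.hstack([R(s,300,140,95,65,5),R(s,295,240,60,65,5)]))
f=load('top0')
print(onz(f,(240,135),0),onz(f,(393,198),0))
E
```

```text
[674.49559073 185.57094379   0.        ] [ 482.30814109 -263.67046473    0.        ]
```

View pics/c1.png

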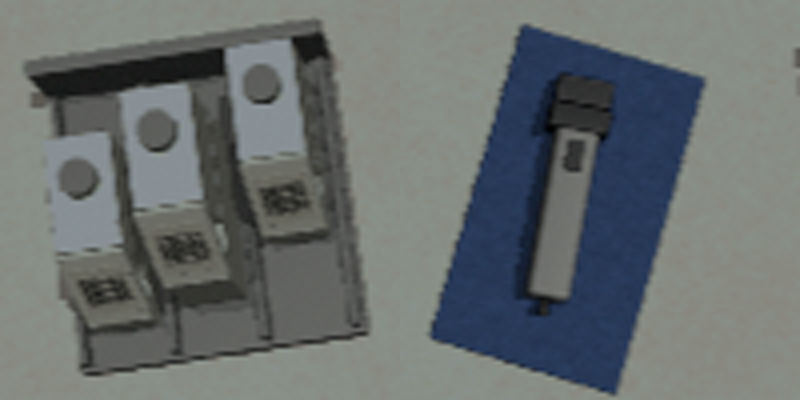

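View pics/c2.png

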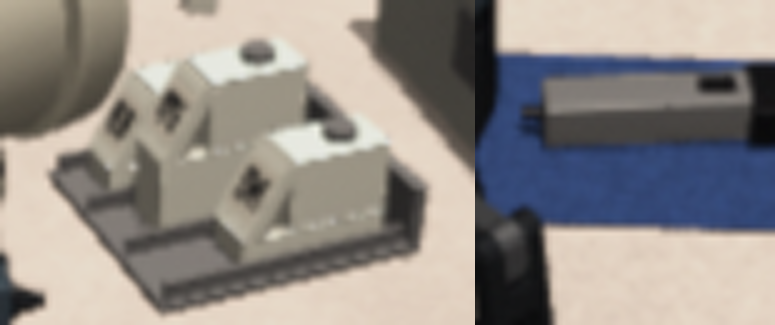

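The close crops confirm the choice: the larger grey scanner is on the mat with its nose up-image at about (496,171) in the top view. The tall cassette is in the middle lane, with its label at about (236,146) in top and (334,161) in side. Next I measure.

```bash
python3 - <<'E'
from h import *
f=load('top0'); g=load('side0')
T=lambda x,y:((x+.5)/4-.5+190,(y+.5)/4-.5+85)
S=lambda x,y:((x+.5)/5-.5+300,(y+.5)/5-.5+140)
for n,a,b in(('tall',T(185,247),S(170,105)),('right',T(285,198),S(252,187)),('knobT',T(156,130),S(258,50))): print(n,tri(f,a,g,b))
# bay yaw
A,B=onz(f,T(85,375),5),onz(f,T(368,332),5); C,D=onz(f,T(25,65),60),onz(f,T(320,20),60)
for p,q in((A,B),(C,D)): d=p-q; print('bay',p,q,np.linalg.norm(d),np.degrees(np.arctan2(-d[0],d[1])))
# tall top-face side edges z=135
p,q=onz(f,T(120,88),135),onz(f,T(135,209),135); print('edgeL',np.degrees(np.arctan2(*(p-q)[1::-1])),p,q)
p,q=onz(f,T(190,84),135),onz(f,T(207,204),135); print('edgeR',np.degrees(np.arctan2(*(p-q)[1::-1])),p,q)
# label dark pixels top
im=f['img']; gray=cv2.cvtColor(im,cv2.COLOR_RGB2GRAY)
hsv=cv2.cvtColor(im,cv2.COLOR_RGB2HSV)
blue=cv2.inRange(hsv,(100,110,30),(130,255,255)); blue[:140]=0;blue[260:]=0;blue[:,:340]=0;blue[:,440:]=0
c=max(cv2.findContours(blue,0,1)[0],key=cv2.contourArea); hull=cv2.convexHull(c)
P=np.array([onz(f,p[0],5)[:2] for p in hull],np.float32); r=cv2.minAreaRect(P); print('mat',r)
m=np.zeros_like(gray); cv2.fillConvexPoly(m,hull,255)
w=((m>0)&(hsv[...,1]<70)&(gray>75)).astype(np.uint8)*255
c=max(cv2.findContours(w,0,1)[0],key=cv2.contourArea)
P=np.array([onz(f,p[0],37)[:2] for p in c],np.float32); print('handle',cv2.minAreaRect(P),cv2.boundingRect(c))
# two-view height of the handle: tail/top edge corners; button centre
Tb=lambda x,y:((x-400+.5)/4-.5+350,(y+.5)/4-.5+150)
Sb=lambda x,y:((x-475+.5)/5-.5+295,(y+.5)/5-.5+240)
print('button',tri(f,Tb(574,155),g,Sb(718,84)),'tailL',tri(f,Tb(528,297),g,Sb(545,79)),'tailR',tri(f,Tb(568,300),g,Sb(545,112)))
for n,p in(('head L',(555,76)),('head R',(614,80)),('hbL',(553,127)),('hbR',(604,132))): print(n,onz(f,Tb(*p),37))
E
```

```text
tall (array([612.8170249 , 170.40568097, 107.58355217]), np.float64(0.13126849577201116))
right (array([658.78640991, 111.67970481,  63.21792039]), np.float64(0.6431193836248579))
knobT (array([684.50630485, 183.25371187, 137.2819727 ]), np.float64(1.2214709598246711))
bay [543.9988425  267.88680492   5.        ] [573.9932238   60.55082776   5.        ] 209.49432052969996 8.231620561446245
bay [758.11581321 298.60372992  60.        ] [788.715522    88.70110707  60.        ] 212.1213173078972 8.294180720591992
edgeL 8.042511988935935 [713.39413681 208.33195037 135.        ] [631.640905   196.78041957 135.        ]
edgeR 8.746241538069095 [715.58287682 162.05494807 135.        ] [634.49458578 149.57971152 135.        ]
mat ((471.62359619140625, -258.36724853515625), (136.70782470703125, 237.41543579101562), 72.58000946044922)
handle ((464.755615234375, -251.21315002441406), (27.90875244140625, 118.3315200805664), 78.23003387451172) (383, 182, 16, 43)
button (array([ 505.8768922 , -259.24654598,   34.69653044]), np.float64(0.29165098006268025)) tailL (array([ 408.26801086, -225.57506105,   31.56817766]), np.float64(4.977808461230445)) tailR (array([ 403.51332828, -253.01573144,   31.90704314]), np.float64(0.04065403741514781))
head L [ 562.02031916 -246.75051512   37.        ]
head R [ 558.75885334 -288.38972494   37.        ]
hbL [ 525.49791735 -244.51665892   37.        ]
hbR [ 521.61117339 -280.36862766   37.        ]
```

Call:
send_rows --moves '[[[0.02, 0.031, -0.005, 0, 0, -0.065, 1], [0.02, 0.031, -0.005, 0, 0, -0.065, 1], [0.02, 0.031, -0.005, 0, 0, -0.065, 1], [0.02, 0.031, -0.005, 0, 0, -0.065, 1], [0.02, 0.031, -0.005, 0, 0, -0.065, 1], [0.02, 0.031, -0.005, 0, 0, -0.065, 1], [0.02, 0.031, -0.005, 0, 0, -0.065, 1], [0.02, 0.031, -0.005, 0, 0, -0.065, 1], [0.02, 0.031, -0.005, 0, 0, -0.065, 1], [0.02, 0.031, -0.005, 0, 0, -0.065, 1]]]'

```text
clock: 1.1
eef_pos: [467.1, -253.8, 197.9]
tcp_rot: [-3.141, 0.0, -0.212]
contact_force: [-0.0, -1.4, -0.1]
opening: 0.999
grasp_force: 0.0
```

Call:
send_rows --moves '[[[0.001, 0.001, -0.02, 0, 0, 0, 1], [0.001, 0.001, -0.03, 0, 0, 0, 1], [0, 0, -0.03, 0, 0, 0, 1], [0, 0, 0, 0, 0, 0, 1], [0, 0, 0, 0, 0, 0, 1]]]'

```text
clock: 1.6
eef_pos: [468.4, -253.1, 118.3]
tcp_rot: [-3.141, 0.001, -0.209]
contact_force: [-0.3, -0.6, 0.2]
opening: 0.998
grasp_force: 0.0
```

Call:
send_rows --moves '[[[0, 0.001, -0.02, 0, 0, 0, 1], [0, 0, -0.025, 0, 0, 0.003, 1], [0, 0, -0.025, 0, 0, 0, 1], [0, 0, -0.015, 0, 0, 0, 1], [0, 0, -0.006, 0, 0, 0, 1], [0, 0, 0, 0, 0, 0, 1], [0, 0, 0, 0, 0, 0, 1]]]'

```text
clock: 2.3
eef_pos: [469.6, -252.8, 28.6]
tcp_rot: [3.141, -0.002, -0.206]
contact_force: [-0.1, -0.2, -0.1]
opening: 1.002
grasp_force: 0.0
```

```bash
python3 - <<'E'
from h import *
f=snap('top','top1'); g=snap('side','side1')
R=lambda im,x,y,w,h,k:cv2.resize(im[y:y+h,x:x+w],None,fx=k,fy=k,interpolation=cv2.INTER_CUBIC)
cv2.imwrite('pics/c3.png',np.hstack([R(f['img'][:,:,::-1],345,150,95,100,4),R(g['img'][:,:,::-1],270,205,100,100,4)]))
E
```

```text
(no output)
```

View pics/c3.png

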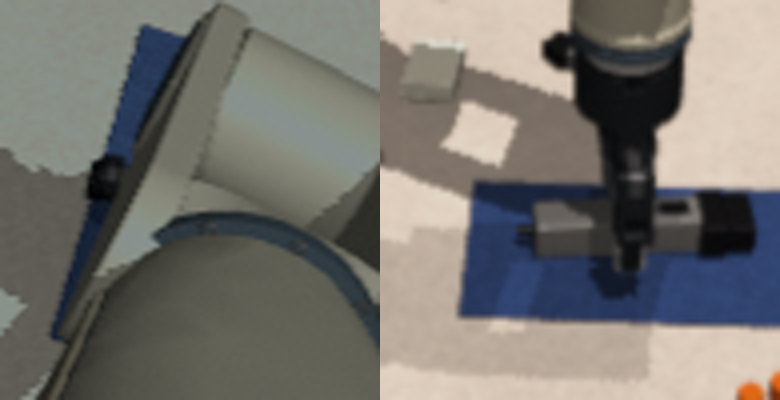

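The side view shows the near finger beside the handle's middle, at about (629,200) in the crop, with the handle running straight between the fingers. I close.

Call:
send_rows --moves '[[[0, 0, -0.001, 0, 0, 0, -1], [0, 0, 0, 0, 0, 0, -1], [0, 0, 0, 0, 0, 0, -1], [0, 0, 0, 0, 0, 0, -1], [0, 0, 0, 0, 0, 0, -1], [0, 0, 0, 0, 0, 0, -1], [0, 0, 0, 0, 0, 0, -1], [0, 0, 0, 0, 0, 0, -1]]]' --grip_force 70

```text
clock: 3.2
eef_pos: [468.9, -252.4, 26.6]
tcp_rot: [3.141, -0.0, -0.206]
contact_force: [-1.0, 1.0, 5.4]
opening: 0.34
grasp_force: 69.9
```

Call:
send_rows --moves '[[[0, 0, 0.01, 0, 0, 0, -1], [0, 0, 0.02, 0, 0, 0, -1], [0, 0, 0.03, 0, 0, 0, -1], [0, 0, 0.04, 0, 0, 0, -1], [0, 0, 0.04, 0, 0, 0, -1], [0, 0, 0.04, 0, 0, 0, -1], [0, 0, 0.03, 0, 0, 0, -1], [0, 0, 0.01, 0, 0, 0, -1], [0, 0, 0, 0, 0, 0, -1]]]'

```text
clock: 4.1
eef_pos: [469.0, -252.4, 247.3]
tcp_rot: [3.141, -0.002, -0.206]
contact_force: [-0.1, -0.2, -2.3]
opening: 0.335
grasp_force: 69.3
```

Call:
send_rows --moves '[[[0.0032, 0.04, 0, 0, 0, 0.035, -1], [0.0032, 0.04, 0, 0, 0, 0.035, -1], [0.0032, 0.04, 0, 0, 0, 0.035, -1], [0.0032, 0.04, 0, 0, 0, 0.035, -1], [0.0032, 0.04, 0, 0, 0, 0.035, -1], [0.0032, 0.04, 0, 0, 0, 0.035, -1], [0.0032, 0.04, 0, 0, 0, 0.035, -1], [0.0032, 0.04, 0, 0, 0, 0.035, -1], [0.0032, 0.04, 0, 0, 0, 0.035, -1], [0.0032, 0.04, 0, 0, 0, 0.035, -1]]]'

```text
clock: 5.1
eef_pos: [499.3, 149.1, 243.8]
tcp_rot: [3.141, 0.004, 0.145]
contact_force: [0.9, -0.6, -2.2]
opening: 0.335
grasp_force: 69.7
```

Call:
send_rows --moves '[[[0, 0.0065, 0, -0.015, 0.1036, 0, -1], [0, 0, 0, -0.015, 0.1036, 0, -1], [0, 0, 0, -0.015, 0.1036, 0, -1], [0, 0, -0.02, -0.015, 0.1036, 0, -1], [0, 0, -0.02, -0.015, 0.1036, 0, -1], [0, 0, -0.02, 0, 0, 0, -1], [0, 0, -0.01, 0, 0, 0, -1], [0, 0, 0, 0, 0, 0, -1], [0, 0, 0, 0, 0, 0, -1]]]'

```text
clock: 6.0
eef_pos: [500.3, 154.2, 176.4]
tcp_rot: [3.142, 0.524, 0.144]
contact_force: [0.5, 0.2, -1.3]
opening: 0.343
grasp_force: 69.9
```

```bash
python3 - <<'E'
from h import *
from scipy.spatial.transform import Rotation as Ro
f=snap('top','top2'); g=snap('side','side2')
s=sense(); R=Ro.from_euler('xyz',s['tcp_rot']).as_matrix(); print(s['eef_pos'],R[:,0],R[:,1],s['contact_force'])
# tool x = scanner x ; scanner z = -tool z
W=s['eef_pos']+94.75*R[:,0]+5.6*R[:,2]; print('window est',W,proj(f,W),proj(g,W))
print('label px',proj(f,[614,170.5,105]),proj(g,[614,170.5,105]))
R4=lambda im,x,y,w,h,k:cv2.resize(im[y:y+h,x:x+w],None,fx=k,fy=k,interpolation=cv2.INTER_CUBIC)
cv2.imwrite('pics/c4.png',np.hstack([R4(f['img'][:,:,::-1],190,100,95,100,4),R4(g['img'][:,:,::-1],300,120,95,100,4)]))
E
```

```text
[500.9481475  154.3686201  177.34845823] [ 0.85807652  0.1244376  -0.49821678] [ 1.43380811e-01 -9.89667563e-01 -2.41154751e-04] [ 0.21189396 -0.35814093 -1.79337821]
window est [579.48954377 165.76020692 125.28692424] [[235.77135439 157.15876842]] [[325.54174299 158.0880061 ]]
label px [[236.07822085 146.20428549]] [[333.88711292 161.15391309]]
```

View pics/c4.png

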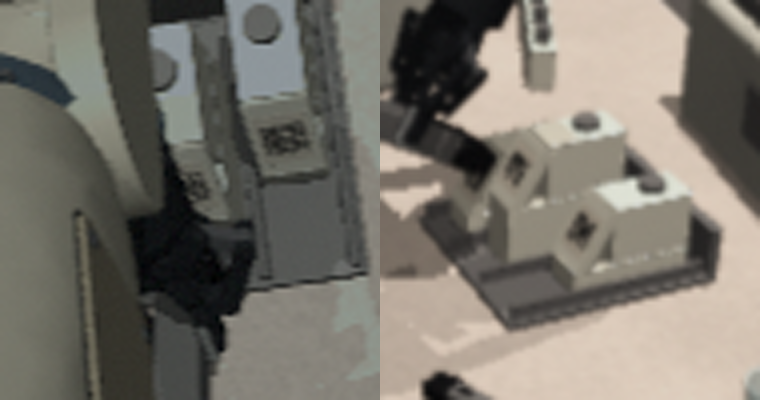

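The side view shows the nose at about crop (487,165), facing the label at (517,167), a little lower than predicted. I zoom in to measure it.

```bash
python3 - <<'E'
from h import *
g=load('side2'); f=load('top2')
im=g['img'][130:185,300:350,::-1]
a=cv2.convertScaleAbs(cv2.resize(im,None,fx=8,fy=8,interpolation=cv2.INTER_CUBIC),alpha=2.0,beta=10)
b=cv2.convertScaleAbs(cv2.resize(f['img'][130:185,220:265,::-1],None,fx=8,fy=8,interpolation=cv2.INTER_CUBIC),alpha=2.0,beta=10)
from scipy.spatial.transform import Rotation as Ro
P=np.array([500.95,154.37,177.35]); R=Ro.from_euler('xyz',[3.1416,.524,.144]).as_matrix()
# predicted scanner outline: front of nose (40 x 22), head front top edge
pt=lambda x,y,z:P+R@np.array([x+14.75,-y,-(z-21.6)])
for n,p in(('nose front yL zT',(80,20,27)),('yR zT',(80,-20,27)),('yR zB',(80,-20,5)),('yL zB',(80,20,5)),('head yR top x60',(60,-22,32)),('head yR top x40',(40,-22,32)),('handle end top R',(-80,-15,32))):
    q=proj(g,pt(*p))[0]; print(n,q,(q-[300,130])*8+3.5, 'top',proj(f,pt(*p))[0])
cv2.imwrite('pics/c5.png',np.hstack([a,b]))
E
```

```text
nose front yL zT [324.61832064 153.21485917] [200.44656511 189.21887337] top [227.03863298 155.52694772]
yR zT [329.28719053 157.96330875] [237.79752428 227.20647003] top [242.22439914 153.21646993]
yR zB [326.41529758 163.14679135] [214.82238065 268.67433083] top [244.40197474 158.88652732]
yL zB [321.82876113 158.31446368] [178.13008903 230.01570942] top [229.4779572 161.1577252]
head yR top x60 [325.9234565  155.46219615] [210.88765199 207.19756924] top [242.45717255 157.42763272]
head yR top x40 [321.59493639 153.87969539] [176.25949115 194.53756315] top [242.43271816 163.2046281 ]
handle end top R [293.3402954  142.97564135] [-49.7776368  107.30513076] top [239.33352267 201.40090462]
```

View pics/c5.png

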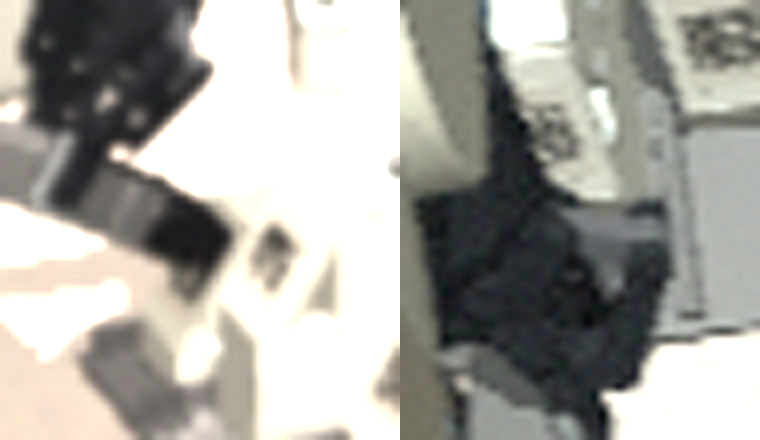

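The nose end in the side view spans about (237,238) to (205,268) in the zoom, within 1 px of the prediction. I approach along the label's normal.

Call:
send_rows --moves '[[[0.0043, 0.0006, -0.0025, 0, 0, 0, -1], [0.0043, 0.0006, -0.0025, 0, 0, 0, -1], [0.0043, 0.0006, -0.0025, 0, 0, 0, -1], [0.0043, 0.0006, -0.0025, 0, 0, 0, -1], [0.0043, 0.0006, -0.0025, 0, 0, 0, -1], [0.0043, 0.0006, -0.0025, 0, 0, 0, -1], [0.0017, 0.0002, -0.001, 0, 0, 0, -1], [0, 0, 0, 0, 0, 0, -1], [0, 0, 0, 0, 0, 0, -1]]]'

```text
clock: 7.0
eef_pos: [528.1, 158.0, 160.2]
tcp_rot: [-3.142, 0.524, 0.144]
contact_force: [0.1, -0.3, -2.4]
opening: 0.342
grasp_force: 69.9
```

Call:
send_rows --moves '[[[0.0017, 0.0003, -0.001, 0, 0, 0, -1], [0.0017, 0.0002, -0.001, 0, 0, 0, -1], [0.0017, 0.0003, -0.001, 0, 0, 0, -1], [0.0017, 0.0002, -0.001, 0, 0, 0, -1], [0, 0, 0, 0, 0, 0, -1]]]'

```text
clock: 7.5
eef_pos: [534.8, 159.1, 156.3]
tcp_rot: [-3.142, 0.524, 0.144]
contact_force: [-2.0, -0.1, 0.6]
opening: 0.34
grasp_force: 70.1
```

Call:
send_rows --moves '[[[0.0025, 0.00036, 0, 0, 0, 0, -1], [0.0025, 0.00036, 0, 0, 0, 0, -1], [0.0025, 0.00036, 0, 0, 0, 0, -1], [0.0025, 0.00036, 0, 0, 0, 0, -1], [0.0025, 0.00036, 0, 0, 0, 0, -1], [0.0025, 0.00036, 0, 0, 0, 0, -1], [0.0025, 0.00036, 0, 0, 0, 0, -1], [0.0025, 0.00036, 0, 0, 0, 0, -1], [0.0025, 0.00036, 0, 0, 0, 0, -1], [0.0025, 0.00036, 0, 0, 0, 0, -1]]]'

```text
clock: 8.5
eef_pos: [560.2, 162.6, 156.3]
tcp_rot: [3.142, 0.523, 0.144]
contact_force: [-2.7, 0.1, -0.6]
opening: 0.338
grasp_force: 70.1
```

Call:
send_rows --moves '[[[0.001, 0.00015, 0, 0, 0, 0, -1], [0.001, 0.00015, 0, 0, 0, 0, -1], [0.001, 0.00015, 0, 0, 0, 0, -1], [0, 0, 0, 0, 0, 0, -1]]]'

```text
clock: 8.9
eef_pos: [563.1, 163.1, 156.3]
tcp_rot: [3.142, 0.523, 0.144]
contact_force: [-0.9, -0.4, -0.8]
opening: 0.337
grasp_force: 70.1
```

Call:
send_rows --moves '[[[0.001, 0.00015, 0, 0, 0, 0, -1], [0.001, 0.00015, 0, 0, 0, 0, -1], [0.001, 0.00015, 0, 0, 0, 0, -1], [0, 0, 0, 0, 0, 0, -1]]]'

```text
clock: 9.3
eef_pos: [566.2, 163.5, 156.3]
tcp_rot: [3.142, 0.523, 0.144]
contact_force: [-1.1, -1.5, 0.1]
opening: 0.338
grasp_force: 70.0
```

Call:
send_rows --moves '[[[0.001, 0.00015, 0, 0, 0, 0, -1], [0.001, 0.00015, 0, 0, 0, 0, -1], [0.001, 0.00015, 0, 0, 0, 0, -1], [0, 0, 0, 0, 0, 0, -1]]]'

```text
clock: 9.7
eef_pos: [569.1, 164.0, 156.3]
tcp_rot: [3.142, 0.523, 0.144]
contact_force: [-1.4, -0.9, -0.6]
opening: 0.338
grasp_force: 70.0
```

Call:
send_rows --moves '[[[0.001, 0.00015, 0, 0, 0, 0, -1], [0.001, 0.00015, 0, 0, 0, 0, -1], [0.001, 0.00015, 0, 0, 0, 0, -1], [0, 0, 0, 0, 0, 0, -1]]]'

```text
clock: 10.1
eef_pos: [570.7, 164.3, 156.2]
tcp_rot: [3.141, 0.527, 0.144]
contact_force: [-7.7, -1.5, 0.8]
opening: 0.337
grasp_force: 69.7
```

Call:
send_rows --moves '[[[0, 0, 0, 0, 0, 0, -1], [0, 0, 0, 0, 0, 0, -1], [0, 0, 0, 0, 0, 0, -1]]]'

```text
clock: 10.4
eef_pos: [570.7, 164.2, 156.2]
tcp_rot: [3.141, 0.527, 0.144]
contact_force: [-6.8, -1.5, 0.3]
opening: 0.343
grasp_force: 69.7
```

```bash
python3 - <<'E'
from h import *
g=snap('side','side3'); f=snap('top','top3'); s=sense()
n=np.array([-.857,-.124,.5]); F=s['contact_force']-[.1,-.2,-2.1]; print(s['eef_pos'],s['tcp_rot'],s['contact_force'],F@n)
cv2.imwrite('pics/c6.png',cv2.convertScaleAbs(cv2.resize(g['img'][120:195,300:400,::-1],None,fx=8,fy=8,interpolation=cv2.INTER_CUBIC),alpha=1.5))
E
```

```text
[570.6892715  164.23939166 156.18264881] [3.14144719 0.52678642 0.14374939] [-5.6554622  -1.70882339  0.05566139] 6.197355900788652
```

View pics/c6.png

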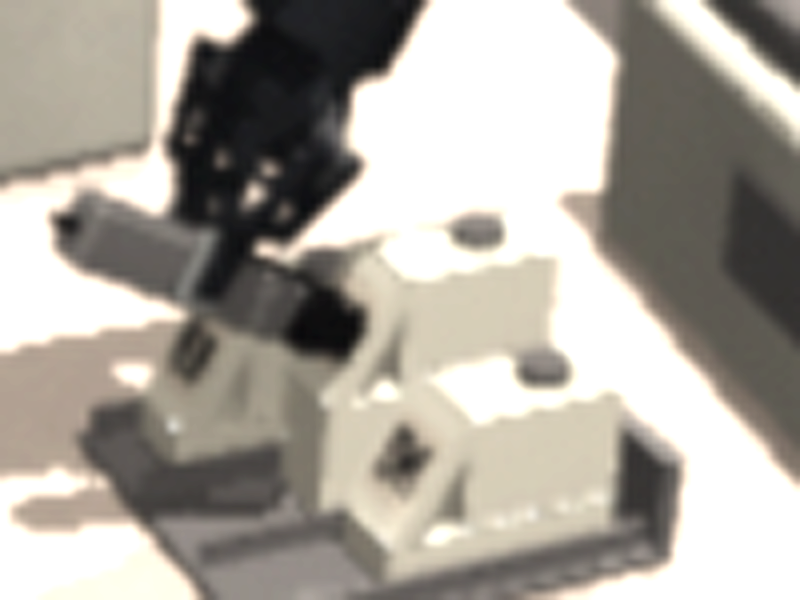

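The nose sits flat and centred on the slope, at about (352,322) in the crop, with the cassette pushed in and the force at 6–8 N. I hold.

Call:
send_rows --moves '[[[0.0002, 0, -0.0001, 0, 0, 0, -1], [0, 0, 0, 0, 0, 0, -1], [0, 0, 0, 0, 0, 0, -1], [0, 0, 0, 0, 0, 0, -1], [0, 0, 0, 0, 0, 0, -1], [0, 0, 0, 0, 0, 0, -1], [0, 0, 0, 0, 0, 0, -1], [0, 0, 0, 0, 0, 0, -1], [0, 0, 0, 0, 0, 0, -1], [0, 0, 0, 0, 0, 0, -1]]]'

```text
clock: 11.5
eef_pos: [570.8, 164.3, 156.1]
tcp_rot: [3.141, 0.527, 0.144]
contact_force: [-7.5, -1.6, 0.8]
opening: 0.339
grasp_force: 69.7
```

Call:
send_rows --moves '[[[0, 0, 0, 0, 0, 0, -1], [0, 0, 0, 0, 0, 0, -1], [0, 0, 0, 0, 0, 0, -1], [0, 0, 0, 0, 0, 0, -1], [0, 0, 0, 0, 0, 0, -1], [0, 0, 0, 0, 0, 0, -1], [0, 0, 0, 0, 0, 0, -1], [0, 0, 0, 0, 0, 0, -1], [0, 0, 0, 0, 0, 0, -1], [0, 0, 0, 0, 0, 0, -1]]]'

```text
clock: 12.5
eef_pos: [570.8, 164.2, 156.1]
tcp_rot: [3.141, 0.527, 0.144]
contact_force: [-7.1, -0.9, 1.2]
opening: 0.342
grasp_force: 69.7
```

Call:
send_rows --moves '[[[0, 0, 0, 0, 0, 0, -1], [0, 0, 0, 0, 0, 0, -1], [0, 0, 0, 0, 0, 0, -1], [0, 0, 0, 0, 0, 0, -1], [0, 0, 0, 0, 0, 0, -1]]]'

```text
clock: 13.0
eef_pos: [570.8, 164.2, 156.2]
tcp_rot: [3.141, 0.527, 0.144]
contact_force: [-7.1, -1.2, 0.0]
opening: 0.336
grasp_force: 69.7
```

Call:
send_rows --moves '[[[-0.0017, -0.0002, 0.001, 0, 0, 0, -1], [-0.0034, -0.0005, 0.002, 0, 0, 0, -1], [-0.0069, -0.001, 0.004, 0, 0, 0, -1], [-0.0086, -0.0012, 0.005, 0, 0, 0, -1], [-0.0103, -0.0015, 0.006, 0, 0, 0, -1], [-0.0103, -0.0015, 0.006, 0, 0, 0, -1], [-0.0103, -0.0015, 0.006, 0, 0, 0, -1], [0, 0, 0.02, 0, 0, 0, -1], [0, 0, 0.025, 0, 0, 0, -1], [0, 0, 0.02, 0, 0, 0, -1]]]'

```text
clock: 14.0
eef_pos: [520.1, 157.0, 252.9]
tcp_rot: [-3.141, 0.523, 0.144]
contact_force: [0.7, 0.1, -1.5]
opening: 0.335
grasp_force: 69.9
```

Call:
send_rows --moves '[[[0, 0, 0, 0.015, -0.1036, 0, -1], [0, 0, 0, 0.015, -0.1036, 0, -1], [0, 0, 0, 0.015, -0.1036, 0, -1], [0, 0, 0, 0.015, -0.1036, 0, -1], [0, 0, 0, 0.015, -0.1036, 0, -1], [0, 0, 0, 0, 0, 0, -1], [0, 0, 0, 0, 0, 0, -1]]]'

```text
clock: 14.7
eef_pos: [519.9, 157.0, 251.9]
tcp_rot: [-3.141, 0.001, 0.144]
contact_force: [0.4, 0.0, -2.2]
opening: 0.339
grasp_force: 69.9
```

Call:
send_rows --moves '[[[-0.0062, -0.041, 0, 0, 0, -0.035, -1], [-0.0062, -0.041, 0, 0, 0, -0.035, -1], [-0.0062, -0.041, 0, 0, 0, -0.035, -1], [-0.0062, -0.041, 0, 0, 0, -0.035, -1], [-0.0062, -0.041, 0, 0, 0, -0.035, -1], [-0.0062, -0.041, 0, 0, 0, -0.035, -1], [-0.0062, -0.041, 0, 0, 0, -0.035, -1], [-0.0062, -0.041, 0, 0, 0, -0.035, -1], [-0.0062, -0.041, 0, 0, 0, -0.035, -1], [-0.0062, -0.041, 0, 0, 0, -0.035, -1]]]'

```text
clock: 15.7
eef_pos: [458.6, -255.0, 251.1]
tcp_rot: [-3.14, 0.002, -0.208]
contact_force: [0.8, 0.4, -2.1]
opening: 0.337
grasp_force: 70.1
```

Call:
send_rows --moves '[[[0, 0, -0.03, 0, 0, 0, -1], [0, 0, -0.04, 0, 0, 0, -1], [0, 0, -0.04, 0, 0, 0, -1], [0, 0, -0.03, 0, 0, 0, -1], [0, 0, 0, 0, 0, 0, -1], [0, 0, 0, 0, 0, 0, -1], [0, 0, 0, 0, 0, 0, -1]]]'

```text
clock: 16.4
eef_pos: [460.0, -253.7, 112.7]
tcp_rot: [3.141, -0.002, -0.206]
contact_force: [-0.6, 0.8, -2.0]
opening: 0.339
grasp_force: 70.1
```

```bash
python3 - <<'E'
from h import *
g=snap('side','side4'); s=sense(); print(s['eef_pos'],s['tcp_rot'],s['contact_force'])
cv2.imwrite('pics/c7.png',cv2.resize(g['img'][120:310,250:450,::-1],None,fx=3,fy=3,interpolation=cv2.INTER_CUBIC))
E
```

```text
[ 460.02818731 -253.70285372  112.92195153] [ 3.14088939e+00 -2.42221642e-03 -2.06149996e-01] [ 0.68465385  0.80340646 -2.17769308]
```

View pics/c7.png

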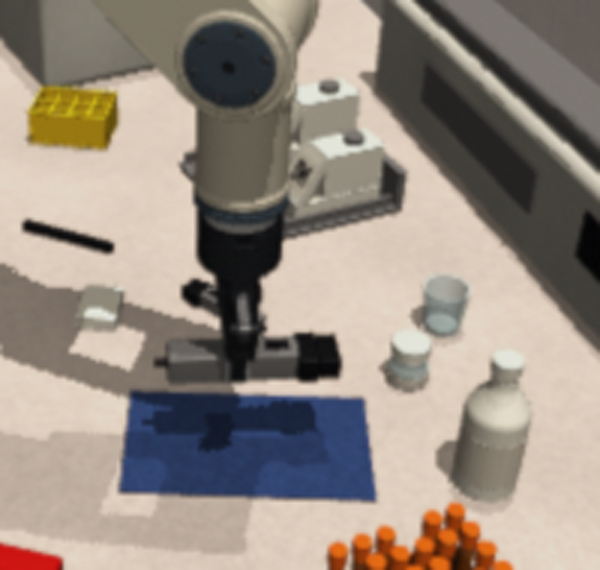

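The scanner is level over the mat, at about (255,360) in the crop. I lower it to the height at which it lay.

Call:
send_rows --moves '[[[0, 0, -0.02, 0, 0, 0, -1], [0, 0, -0.025, 0, 0, 0, -1], [0, 0, -0.02, 0, 0, 0, -1], [0, 0, -0.01, 0, 0, 0, -1], [0, 0, -0.006, 0, 0, 0, -1], [0, 0, -0.003, 0, 0, 0, -1], [0, 0, 0, 0, 0, 0, -1], [0, 0, 0, 0, 0, 0, -1]]]'

```text
clock: 17.25
eef_pos: [459.2, -253.2, 27.9]
tcp_rot: [3.141, -0.001, -0.206]
contact_force: [-0.1, -0.0, -2.7]
opening: 0.342
grasp_force: 70.3
```

Call:
send_rows --moves '[[[0, 0, -0.001, 0, 0, 0, -1], [0, 0, -0.0005, 0, 0, 0, -1], [0, 0, 0, 0, 0, 0, -1], [0, 0, 0, 0, 0, 0, -1]]]'

```text
clock: 17.65
eef_pos: [459.1, -253.2, 26.6]
tcp_rot: [3.141, -0.001, -0.206]
contact_force: [-2.1, 1.0, 7.4]
opening: 0.335
grasp_force: 71.6
```

It is resting on the mat, so I release and lift.

Call:
send_rows --moves '[[[0, 0, 0, 0, 0, 0, -0.2], [0, 0, 0, 0, 0, 0, 0.2], [0, 0, 0, 0, 0, 0, 0.6], [0, 0, 0, 0, 0, 0, 1], [0, 0, 0, 0, 0, 0, 1], [0, 0, 0, 0, 0, 0, 1], [0, 0, 0, 0, 0, 0, 1]]]'

```text
clock: 18.35
eef_pos: [458.6, -253.0, 25.6]
tcp_rot: [-3.142, 0.0, -0.206]
contact_force: [0.4, -0.6, -0.6]
opening: 1.0
grasp_force: 0.0
```

Call:
send_rows --moves '[[[0, 0, 0.01, 0, 0, 0, 1], [0, 0, 0.03, 0, 0, 0, 1], [0, 0, 0.04, 0, 0, 0, 1], [0, 0, 0.04, 0, 0, 0, 1], [0, 0, 0.04, 0, 0, 0, 1], [0, 0, 0.04, 0, 0, 0, 1], [0, 0, 0.03, 0, 0, 0, 1], [0, 0, 0, 0, 0, 0, 1]]]'

```text
clock: 19.15
eef_pos: [460.6, -254.0, 261.0]
tcp_rot: [3.139, -0.008, -0.206]
contact_force: [-0.1, -0.0, -0.1]
opening: 1.0
grasp_force: 0.0
```

Call:
send_rows --moves '[[[-0.015, -0.035, 0, 0, 0, 0, 1], [-0.015, -0.035, 0, 0, 0, 0, 1], [-0.015, -0.035, 0, 0, 0, 0, 1], [-0.015, -0.035, 0, 0, 0, 0, 1], [-0.015, -0.035, 0, 0, 0, 0, 1], [-0.015, -0.035, 0, 0, 0, 0, 1], [-0.015, -0.035, 0, 0, 0, 0, 1], [0, 0, 0, 0, 0, 0, 1], [0, 0, 0, 0, 0, 0, 1], [0, 0, 0, 0, 0, 0, 1]]]'

```text
clock: 20.15
eef_pos: [353.8, -496.8, 255.3]
tcp_rot: [-3.14, 0.001, -0.206]
contact_force: [0.7, 0.4, -0.2]
opening: 1.002
grasp_force: 0.0
```

```bash
python3 - <<'E'
from h import *
f=snap('top','top5'); f0=load('top0')
cv2.imwrite('pics/c8.png',cv2.resize(f['img'][60:270,190:460,::-1],None,fx=2.8,fy=2.8,interpolation=cv2.INTER_CUBIC))
T=lambda x,y:((x+.5)/4-.5+190,(y+.5)/4-.5+85)
print(sense()['contact_force'],proj(f,[614+37*.99,170.5+37*.144,105]))
E
```

```text
[-0.29403966  0.20749397 -0.33431702] [[234.33359274 132.9157763 ]]
```

View pics/c8.png

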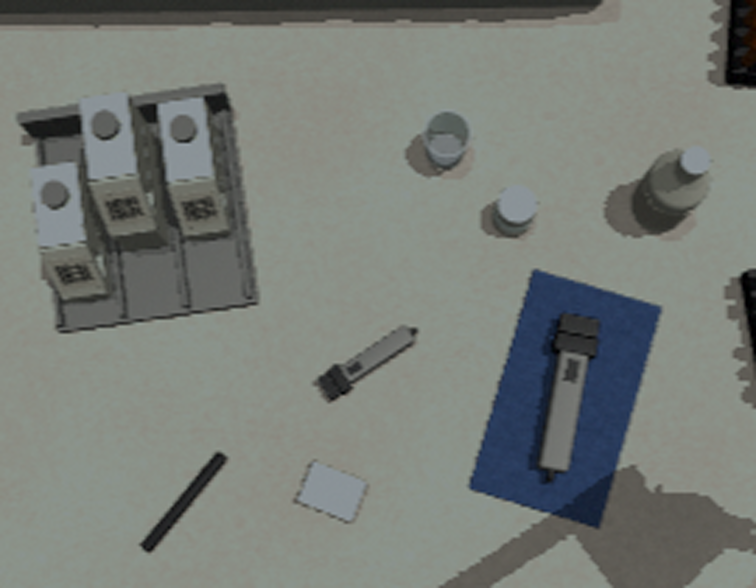

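The scanner lies flat in the middle of the mat, at about (568,395) in the crop. The tall cassette's label is now at (234,134) in the full image, about 33–35 mm in. The other objects look unmoved.

```bash
python3 -c "
from rig import sign_off
print(sign_off())"
```

```text
the job is handed in; nothing more can be done
None
```

I pushed the tall cassette about 33–35 mm in to its stop, held the scanner nose on its label at about 7–8 N for over 2 s, laid the scanner flat in the middle of its mat, let go and handed the job in; no verdict came back.

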